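# Slide the oblong iron weight into its crate

### The arm

A 6-joint arm with a two-finger parallel gripper is mounted at the origin on the work surface. World frame = base frame: x ahead of the robot, y to its left, z up, the work surface at z = 0. Lengths are in m, angles in rad, forces in N, time in s.
With the tool pointing down it reaches from about 0.225 to 0.875 m from the base axis. Payload 3.4 kg.
Tool frame: the origin (TCP) lies on the centre line of the jaws, within the pads' length; the fingertips stand 17 mm ahead of it and the grasp point (between the pads) lies 2 mm behind it (manip.finger_overhang is the distance from the TCP to the fingertips, in m); y points along the fingers, x is the direction in which the jaws open and shut, and the axes are right-handed (so a half turn about y gives the same grasp; the last joint's range is limited). The gripper opens to 85 mm and grips with 20 to 120 N. Pads are 22 mm wide; open, the fingers measure 114 mm over their backs; the gripper's body (76 mm by 85 mm) begins 54 mm behind the grasp point. The pads swing forward as they close: fully open they stand 13 mm farther back than shut.
Start: joints at [1.075, 0.276, 1.505, -0, 1.361, -0.121], TCP at [0.211, 0.535, 0.248] pointing down, gripper open.
Joint ranges: [-2.89, 2.89], [-0.75, 2.08], [0.22, 2.7], [-1.18, 4.32], [0.11, 2.71], [-2.7, 2.7]. Speed limits (rad/s): [2.57, 2.57, 3.14, 3.14, 3.14, 3.14].

### API

Orientations are given as a unit quaternion [w, x, y, z].
In Python, from rig import manip gives the robot as it stands.
- The arm moves only by the tool arm_command, never from a script. Its argument "commands" is a list of rows, each a list of 3 entries, a list of its own where there are three numbers: the finger opening in cm, from 0 to 8.54, then the shift along the world's x, y, z in cm, then the turn about the world's z in rad. A call has 1 to 12 rows; each row shifts and turns the commanded pose from where the row before left it; what a row does not reach is not made up. A row lasts 1/10 s, in which the tool goes at most 50 mm and 8.59 degrees, less where a joint would pass 70% of its speed; a pose out of reach is approached as far as the arm can. A call with a gripper value outside its range is refused whole. The fingers move at their own pace and stop on an object; "grip_force" is the grip in N (left out, the last holds). Time passes only in rows, so rows that do not move let the fingers close. It gives the time, the measured TCP pose, the force and the opening at its end, in the units of the state.
- manip.get_state(): the state, without advancing time (a new reading comes with each control period).
- manip.get_image(name): name is "side" or "top"; returns a dict with "pixels" (400x640x3 uint8, red, green, blue), "range_z" (400x640 float32, m along the optical axis (not along the pixel's ray), 0 where there is no reading), "intrinsics" (3x3 intrinsics, pixels), "R" (3x3) and "t" (3): a world point X has camera coordinates R X + t. Camera axes: x right, y down, z forward; pixel columns grow to the right and rows downward; lengths in m; the calibration is good to about 2 mm. A picture is of the moment at which its call begins.
- manip.sign_off(): hands the job in, once; it reports no verdict.
The state is a dict: "clock": time; "qpos": joint angles; "qd": joint speeds; "effort": joint torques, N m; "position": TCP position; "ee_rot": TCP orientation; "contact_force": force on the tool from outside, world axes, zero at the start; "moment": the same for the moment, N m; "width": finger opening in m.
Only numpy, scipy, OpenCV 4.12 (cv2) and the standard library are available. Lean on these libraries where they do the work, as an engineer would, in place of code of your own. Each camera call takes 0.05 s, during which the arm holds its last target.

### The job

Slide the oblong iron pressing weight along the gluing platform and over the end where the open crate stands, so that it tips over and lies inside the crate. It is too heavy to lift: push it, keeping it on the deck until it tips over the end, and leave the round weight standing where it is.

Things in the scene. Friction and masses are not known exactly. Their poses are not given: they have to be found in the camera images.
- oblong: Flat rectangular dark iron weight on the deck, about 2.4 kg: 120 mm (its x) by 95 mm (its y) by 30 mm high, thin bright frame on top. Origin at its centre, 15 mm above the deck. Its y axis lies within 12 degrees of the platform's y. Slides with 10 to 20 N of push, low on a 120 mm long face; it goes straight and squares up when pushed at two points spread evenly about that face's middle.
- round: Round dark iron weight, 90 mm across, 40 mm high, about 1.8 kg, on the deck beside the oblong one (nearer to or farther from the robot). Origin at its centre, 20 mm above the deck. To be left where it stands. A cork sanding block lies near it, clear of the oblong weight's way to the crate.
- platform: Fixed plywood platform on the bench: 340 mm (its x, roughly away from the robot) by 320 mm (its y, roughly to the robot's left), 120 mm high, flat deck, no rim. Origin at the centre of its underside, on the bench. Its ends are at y = +160 and -160 mm of its frame; the crate stands against one, a stack of wooden boards (under 80 mm high) against the other.
- crate: Fixed open-topped empty wooden crate against one end of the platform (left or right, 6 mm gap), its rim 20 mm lower than the deck: 380 mm (its x) by 200 mm (its y) by 100 mm high outside, walls and floor 10 mm thick. Origin at the centre of its underside, on the bench; axes parallel to the platform's.
Things that resemble listed ones, but are neither listed nor needed, are in the scene too. Leave any turquoise or yellow look-alike of the oblong alone.

How it is judged:
At the end, for the whole second after the job is handed in: The oblong weight is at rest inside the crate, its centre between the crate's walls and at least 25 mm below the rim (flat or leaning); the round weight is within 20 mm of where it stood (x of oblong in the frame of crate between -0.18 and 0.18 m and y of oblong in the frame of crate between -0.09 and 0.09 m and z of oblong in the frame of crate below 0.075 m and linear speed of oblong below 0.02 m/s and distance of round from where it was at the start of the episode below 0.02 m); the robot touches nothing.
It fails at once if the oblong weight is lifted more than 25 mm off the deck (z of oblong in the frame of platform above 0.16 m).
It fails at once if the round weight is shifted by more than 20 mm (distance of round from where it was at the start of the episode above 0.02 m).
It also fails if it takes over 35 s, if anything falls off the work surface, if the arm or the gripper's body presses on something with over 40 N, if the wrist force passes 120 N, or if a joint passes its speed limit or range.

## Working session

There is one attempt and no reset: what is moved stays moved. The work goes in short steps, Python scripts to look and compute and a tool call to move; the robot and the scene stay as the last step left them, time stands still between calls to the robot, and variables do not carry over. Pictures are saved under pics/ and viewed, and the job is handed in when it is done.

Besides the shell and the picture viewer there is one more tool, called as name(argument=value, ...) on one line, values as JSON. arm_command: Moves the arm, as the interface text tells. Its arguments: {"type":"object","properties":{"commands":{"type":"array"},"grip_force":{"type":"number"}},"required":["commands"]}

```bash
mkdir -p pics
python3 - <<'E'
from rig import manip
import cv2,numpy as np
for n in("top","side"):
    d=manip.get_image(n); cv2.imwrite(f"pics/{n}0.png",d["pixels"][:,:,::-1]); np.savez(f"{n}0.npz",**d)
s=manip.get_state();print(s["clock"],s["position"],s["ee_rot"],s["width"],manip.finger_overhang)
E
```

```text
0.1 [0.21031305 0.53471056 0.24754501] [-0.58414453  0.58465698  0.39758928 -0.3985902 ] 0.0854929543195251 0.017
```

View pics/top0.png

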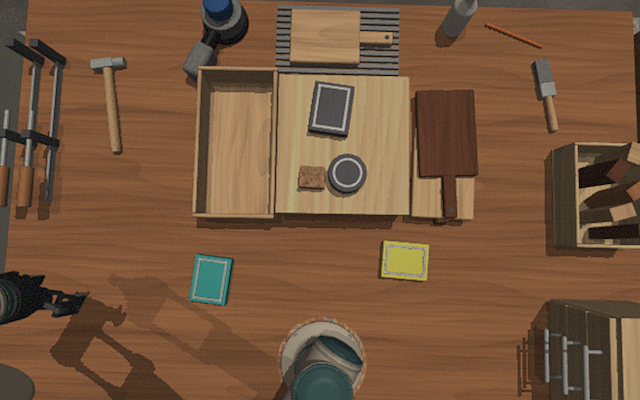

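View pics/side0.png

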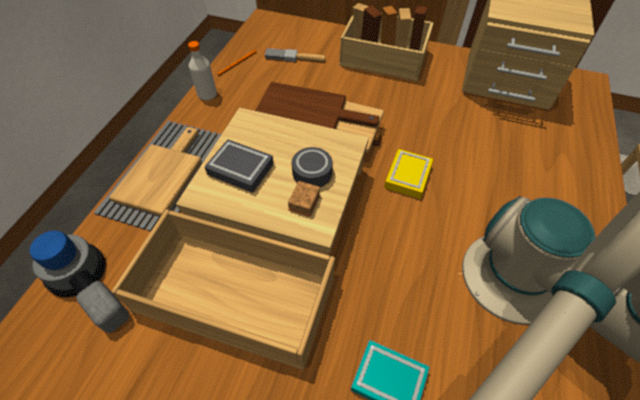

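The top view shows the crate on the left (+y) at about (237,142). The oblong's corners are near (318,82), (354,88), (346,136) and (309,130). The round weight is at (347,173), nearer the robot, with the cork at (312,177). Next I'll measure these.

```bash
cat > h.py <<'E'
import numpy as np
def w(d,u,v,z):
    K,R,t=d["intrinsics"],d["R"],d["t"]
    r=R.T@np.linalg.solve(K,[u,v,1.]); c=-R.T@t
    return c+r*(z-c[2])/r[2]
E
python3 - <<'E'
from h import *
import cv2
d=np.load("top0.npz")
im=d["pixels"][60:225,190:480]; cv2.imwrite("pics/crop0.png",cv2.resize(im[:,80:230],None,fx=5,fy=5,interpolation=cv2.INTER_CUBIC)[:,:,::-1][:600])
rz=d["range_z"];K=d["intrinsics"];R=d["R"];t=d["t"]
v,u=np.mgrid[:400,:640]
P=np.stack([(u-K[0,2])/K[0,0]*rz,(v-K[1,2])/K[1,1]*rz,rz],-1); W=(P-t)@R
for n,(a,b) in dict(obl=(331,109),deck=(300,150),rnd=(347,173),crate=(237,142),boards=(440,200),board2=(445,130),bench=(250,300)).items(): print(n,W[b,a].round(4))
sl=(slice(74,212),slice(280,408))
Z=W[...,2]
m=np.zeros_like(Z,bool); m[sl]=(Z[sl]>0.138)&(Z[sl]<0.175)
n,l,st,c=cv2.connectedComponentsWithStats(m.astype(np.uint8))
for i in range(1,n):
    if st[i,4]>100:
        q=W[l==i]; print(st[i],q.mean(0).round(4),cv2.minAreaRect((q[:,:2]*1000).astype(np.float32)), q[:,2].min(),q[:,2].max())
m=(abs(Z-0.12)<0.006); m[:, :275]=0; m[:,412:]=0;m[:70]=0;m[220:]=0
q=W[m];print(cv2.minAreaRect((q[:,:2]*1000).astype(np.float32)))
E
```

```text
obl [ 0.6257 -0.0051  0.1522]
deck [0.5322 0.0663 0.1225]
rnd [ 0.4734 -0.0454  0.1619]
crate [0.5729 0.243  0.0107]
boards [ 0.4266 -0.2912  0.0599]
board2 [ 0.6037 -0.2976  0.0779]
bench [ 0.1523  0.1924 -0.0004]
[ 309   80   46   56 2017] [ 0.6295 -0.006   0.1508] ((631.2734375, -5.935661315917969), (95.04022216796875, 120.46366119384766), 83.0751953125) 0.13815864529009292 0.15754178743326064
[ 328  153   39   40 1195] [ 0.4749 -0.0458  0.161 ] ((475.8875427246094, -46.344520568847656), (86.50770568847656, 89.12162780761719), 46.540672302246094) 0.13923216411524236 0.16695067847736736
[299 165  27  23 554] [0.4652 0.0348 0.1504] ((466.0804443359375, 34.881622314453125), (59.70716094970703, 50.321434020996094), 88.40679931640625) 0.13851635185977507 0.15530390249635784
((553.30126953125, -37.64311218261719), (340.5176696777344, 320.3565673828125), 0.6365782022476196)
```

View pics/crop0.png

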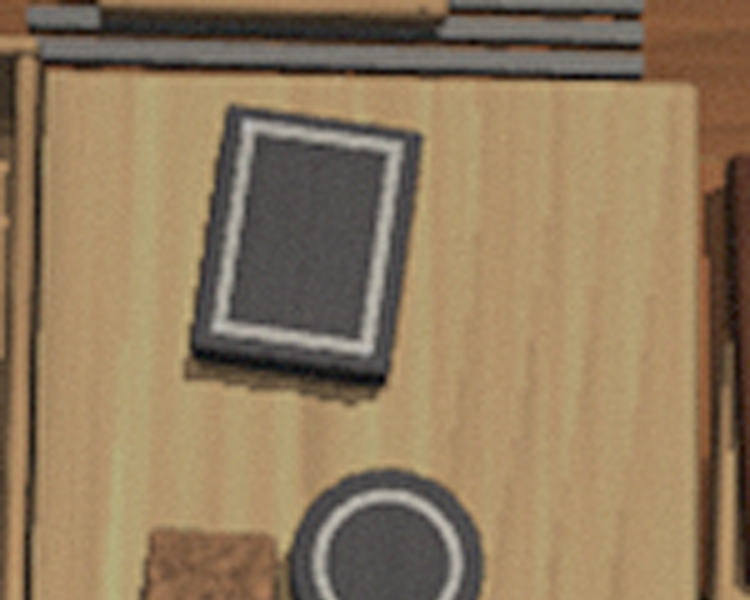

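Run:
```python
from rig import manip
from h import *
from scipy.spatial.transform import Rotation as Ro
s=manip.get_state();q=s["ee_rot"];R=Ro.from_quat([q[1],q[2],q[3],q[0]]).as_matrix();print(R.round(3),s["qpos"].round(3) if hasattr(s["qpos"],"round") else s["qpos"])
print("tool x yaw",np.arctan2(R[1,0],R[0,0]))
d=np.load("top0.npz")
c=[w(d,270+a/5,60+b/5,.15) for a,b in((232,105),(420,135),(385,372),(194,352))]
print(np.round(c,4),np.mean(c,0)); print("yaw",[np.arctan2(*(a-b)[[1,0]]) for a,b in((c[0],c[3]),(c[1],c[2]))])
```

```text
[[ 0.366 -0.001 -0.931]
 [ 0.931 -0.001  0.366]
 [-0.002 -1.     0.   ]] [ 1.075  0.277  1.506  0.     1.361 -0.121]
tool x yaw 1.1959842184377927
[[ 0.6931  0.0312  0.15  ]
 [ 0.6812 -0.0582  0.15  ]
 [ 0.5666 -0.0442  0.15  ]
 [ 0.5735  0.0457  0.15  ]] [ 0.62861604 -0.00638028  0.15      ]
yaw [np.float64(-0.12018164009719932), np.float64(-0.1216904627085763)]
```

arm_command(commands=[[7.5,[1.9,-2.9,0],-0.054],[7.5,[1.9,-2.9,0],-0.054],[7.5,[1.9,-2.9,0],-0.054],[7.5,[1.9,-2.9,0],-0.054],[7.5,[1.9,-2.9,0],-0.054],[7.5,[1.9,-2.9,0],-0.054],[7.5,[1.9,-2.9,0],-0.054],[7.5,[1.9,-2.9,0],-0.054],[7.5,[1.9,-2.9,0],-0.054],[7.5,[1.9,-2.9,0],-0.054],[7.5,[1.9,-2.9,0],-0.054]])

```text
clock: 1.2
position: [0.4198, 0.2148, 0.2481]
ee_rot: [0.676, -0.676, -0.209, 0.209]
contact_force: [-0.4, -0.2, -0.6]
width: 0.075
```

arm_command(commands=[[7.5,[1.9,-2.9,0],-0.054],[7.5,[1.9,-2.9,0],-0.054],[7.5,[1.9,-2.9,0],-0.054],[7.5,[1.9,-2.9,0],-0.054],[7.5,[1.9,-2.9,0],-0.054],[7.5,[1.9,-2.9,0],-0.054],[7.5,[1.9,-2.9,0],-0.054],[7.5,[1.9,-2.9,0],-0.054],[7.5,[1.9,-2.9,0],-0.054],[7.5,[1.9,-2.9,0],-0.054],[7.5,[1.9,-2.9,0],-0.054],[7.5,[0,0,0],0]])

```text
clock: 2.4
position: [0.6305, -0.1069, 0.2469]
ee_rot: [-0.706, 0.708, 0.001, -0.001]
contact_force: [-0.4, -0.3, -0.5]
width: 0.0751
```

```bash
cat > look.py <<'E'
import sys,cv2
from rig import manip
from h import *
from scipy.spatial.transform import Rotation as Ro
s=manip.get_state();q=s["ee_rot"];R=Ro.from_quat([q[1],q[2],q[3],q[0]]).as_matrix()
print(s["clock"],s["position"],"yaw",np.arctan2(R[1,0],R[0,0]),s["width"],s["contact_force"])
o=[]
for n in("top","side"):
    d=manip.get_image(n);np.savez(f"{n}{sys.argv[1]}.npz",**d);o.append(cv2.resize(d["pixels"][:,:,::-1],(480,300),interpolation=cv2.INTER_AREA) if 0 else d["pixels"][:,:,::-1])
x=np.vstack([o[0][50:350,100:500],o[1][60:360,40:440]])
cv2.imwrite(f"pics/l{sys.argv[1]}.png",x)
E
python3 look.py 1
```

```text
2.4 [ 0.63053223 -0.10691989  0.24692218] yaw 0.00382785321476502 0.07514322212637761 [-0.37704018 -0.30697332 -0.45463805]
```

View pics/l1.png

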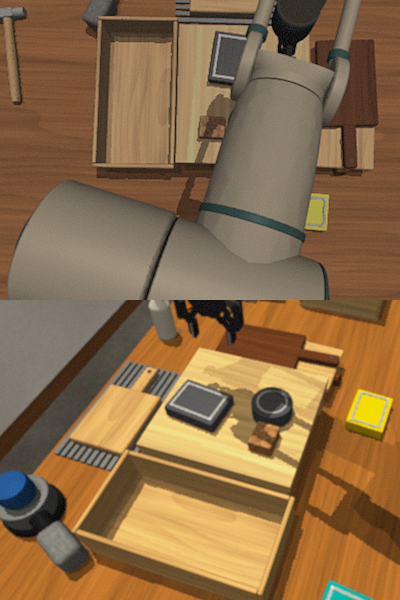

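Top (upper) and side (lower) views: the gripper hovers behind the oblong's right-hand face, and the oblong and round weight are undisturbed. Descending now.

arm_command(commands=[[7.5,[0,0,-3],0],[7.5,[0,0,-3],0],[7.5,[0,0,-2.5],0],[7.5,[0,0,-1.2],0],[7.5,[0,0,-0.6],0],[7.5,[0,0,0],0]])

```text
clock: 3.1
position: [0.6283, -0.1023, 0.1453]
ee_rot: [0.707, -0.707, -0.003, 0.003]
contact_force: [0.6, -0.8, -0.4]
width: 0.0745
```

```bash
python3 look.py 2
python3 - <<'E'
import numpy as np,cv2
d=np.load("side2.npz");cv2.imwrite("pics/s2.png",cv2.resize(d["pixels"][80:230,170:370],None,fx=4,fy=4,interpolation=cv2.INTER_CUBIC)[:,:,::-1])
E
```

```text
3.1 [ 0.62830855 -0.10225958  0.14532207] yaw 0.008749909502990339 0.07450773656058937 [ 0.61630571 -0.76836388 -0.41657977]
```

View pics/s2.png

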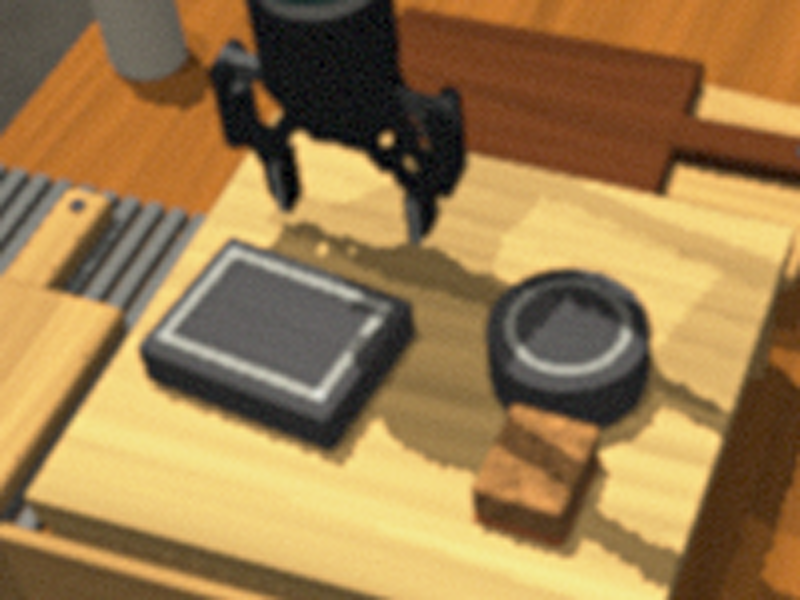

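The fingertips are at crop (288,208) and (418,240), behind the oblong's long face. I'll check how high they stand.

Run:
```python
from h import *
d=np.load("side2.npz");c=-d["R"].T@d["t"]
for u,v in((242,132.5),(274.5,140.5)):
    for y in(-.113,-.102,-.091):
        r=w(d,u,v,0)-c; print(u,y,(c+r*(y-c[1])/r[1]).round(4))
    print(d["range_z"][int(v)-4:int(v)+3,int(u)].round(3))
```

```text
242 -0.113 [ 0.6808 -0.113   0.1194]
242 -0.102 [ 0.6736 -0.102   0.1317]
242 -0.091 [ 0.6665 -0.091   0.144 ]
[0.932 0.931 0.934 0.932 0.932 0.937 0.967]
274.5 -0.113 [ 0.5961 -0.113   0.1195]
274.5 -0.102 [ 0.5905 -0.102   0.1318]
274.5 -0.091 [ 0.5848 -0.091   0.1441]
[0.905 0.912 0.911 0.917 0.92  0.952 0.949]
```

Run:
```python
from h import *
d=np.load("side2.npz");K,R,t,rz=[d[k] for k in("intrinsics","R","t","range_z")]
v,u=np.mgrid[:400,:640]
P=np.stack([(u-K[0,2])/K[0,0]*rz,(v-K[1,2])/K[1,1]*rz,rz],-1); W=(P-t)@R
for U,V in((241,128),(242,130),(242,131),(274,136),(274,138),(274,139)): print(U,V,W[V,U-1:U+2].round(3).tolist())
```

```text
241 128 [[0.669, -0.091, 0.157], [0.666, -0.091, 0.158], [0.668, -0.097, 0.152]]
242 130 [[0.668, -0.091, 0.152], [0.667, -0.095, 0.148], [0.666, -0.097, 0.146]]
242 131 [[0.667, -0.089, 0.151], [0.666, -0.092, 0.148], [0.667, -0.097, 0.143]]
274 136 [[0.588, -0.092, 0.157], [0.584, -0.089, 0.161], [0.584, -0.094, 0.156]]
274 138 [[0.589, -0.093, 0.149], [0.584, -0.089, 0.154], [0.584, -0.093, 0.151]]
274 139 [[0.588, -0.092, 0.147], [0.586, -0.091, 0.148], [0.586, -0.096, 0.144]]
```

The tips are at z≈0.142, so with the jaws open they stand only about 4 mm ahead of the TCP. I'll lower by 13 mm and make a gentle first contact push.

arm_command(commands=[[7.5,[0,0,-0.7],0],[7.5,[0,0,-0.6],0],[7.5,[0,0,0],0],[7.5,[0,1.0,0],0],[7.5,[0,1.0,0],0],[7.5,[0,0.8,0],0],[7.5,[0,0.8,0],0],[7.5,[0,0.8,0],0],[7.5,[0,0.8,0],0]])

```text
clock: 4.1
position: [0.6307, -0.0532, 0.1325]
ee_rot: [-0.705, 0.709, 0.004, -0.001]
contact_force: [4.5, -8.5, -4.4]
width: 0.0749
```

```bash
python3 look.py 3
```

```text
4.1 [ 0.63067227 -0.05316917  0.13249177] yaw 0.007914460791180314 0.07491344914759697 [ 4.45975779 -8.46122413 -4.3746557 ]
```

View pics/l3.png

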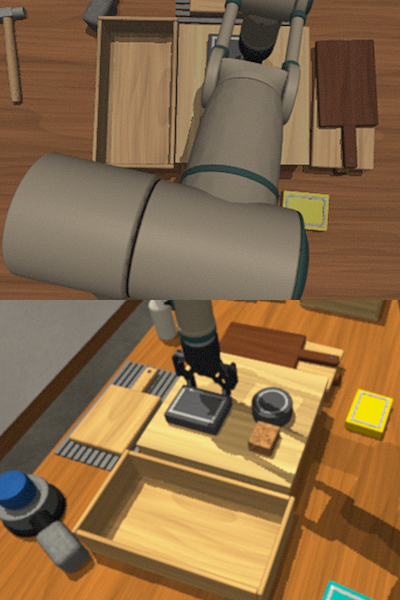

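In the side view the oblong has squared up against both fingers and is sliding with a push of about 9 N. The round weight hasn't moved. Continuing.

arm_command(commands=[[7.5,[0,0.8,0],0],[7.5,[0,0.8,0],0],[7.5,[0,0.8,0],0],[7.5,[0,0.8,0],0],[7.5,[0,0.8,0],0],[7.5,[0,0.8,0],0],[7.5,[0,0.8,0],0],[7.5,[0,0.8,0],0],[7.5,[0,0.8,0],0],[7.5,[0,0.8,0],0]])

```text
clock: 5.2
position: [0.6293, 0.0251, 0.1328]
ee_rot: [-0.704, 0.71, 0.004, -0.003]
contact_force: [-0.8, -12.2, -1.0]
width: 0.075
```

```bash
python3 look.py 4
```

```text
5.2 [0.62931191 0.02508853 0.13275777] yaw 0.009295654958162381 0.07500689103364928 [ -0.81064212 -12.22474972  -0.98024083]
```

View pics/l4.png

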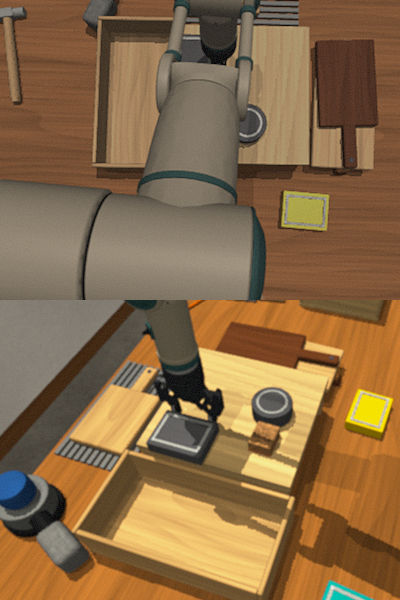

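The oblong is square, straight, and overhanging the left end. Now pushing it past the tipping point.

arm_command(commands=[[7.5,[0,0.8,0],0],[7.5,[0,0.8,0],0],[7.5,[0,0.8,0],0],[7.5,[0,0.8,0],0],[7.5,[0,0.8,0],0],[7.5,[0,0.6,0],0],[7.5,[0,0.4,0],0]])

```text
clock: 6.0
position: [0.6297, 0.0736, 0.1343]
ee_rot: [-0.703, 0.711, 0.005, -0.003]
contact_force: [-0.9, -17.3, 9.9]
width: 0.0752
```

```bash
python3 look.py 5
```

```text
6.0 [0.62972106 0.07360273 0.13434735] yaw 0.010678583452238651 0.07518861049634454 [ -0.94833826 -17.32956399   9.9082715 ]
```

View pics/l5.png

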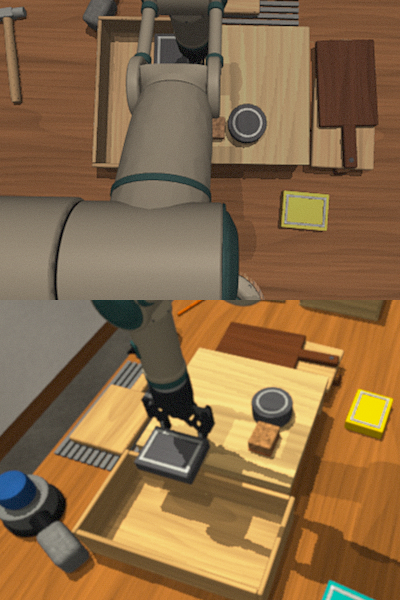

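The oblong is starting to tip, pressing up on the fingers with about 10 N. I'll keep pushing.

arm_command(commands=[[7.5,[0,0.8,0],0],[7.5,[0,0.8,0],0],[7.5,[0,0.8,0],0],[7.5,[0,0.8,0],0]])

```text
clock: 6.5
position: [0.6286, 0.1118, 0.1329]
ee_rot: [0.707, -0.707, -0.003, 0.002]
contact_force: [-0.5, -0.2, -0.6]
width: 0.0751
```

```bash
python3 look.py 6
```

```text
6.5 [0.62856466 0.11184925 0.13291784] yaw 0.007525129396554537 0.0751399470100881 [-0.49181366 -0.17346731 -0.60933333]
```

View pics/l6.png

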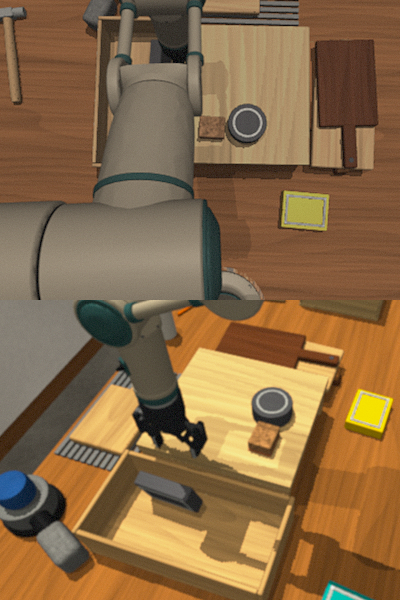

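The oblong has dropped into the crate and contact force is zero. I'll lift, retreat to the right so the view is clear, and check.

arm_command(commands=[[7.5,[0,-0.5,2],0],[7.5,[0,-1,3],0],[7.5,[0,-1,4],0],[7.5,[0,-3,3],0],[7.5,[0,-4,0],0],[7.5,[0,-4,0],0],[7.5,[0,-4,0],0],[7.5,[0,-4,0],0],[7.5,[0,-3,0],0],[7.5,[0,0,0],0],[7.5,[0,0,0],0]])

```text
clock: 7.7
position: [0.6282, -0.1339, 0.2514]
ee_rot: [0.708, -0.707, -0.002, 0.003]
contact_force: [-0.1, 0.4, -0.5]
width: 0.0747
```

```bash
python3 look.py 7
python3 - <<'E'
from h import *
import cv2
d=np.load("top7.npz");K,R,t,rz=[d[k] for k in("intrinsics","R","t","range_z")]
v,u=np.mgrid[:400,:640]
P=np.stack([(u-K[0,2])/K[0,0]*rz,(v-K[1,2])/K[1,1]*rz,rz],-1); W=(P-t)@R
m=(W[...,2]>.02)&(W[...,2]<.2)
m[:78]=0;m[206:]=0;m[:,:206]=0;m[:,268:]=0
n,l,st,c=cv2.connectedComponentsWithStats(m.astype(np.uint8))
for i in range(1,n):
    if st[i,4]>60:
        q=W[l==i];print(st[i],q.mean(0).round(3),q.min(0).round(3),q.max(0).round(3))
E
```

```text
7.7 [ 0.62823621 -0.13390027  0.251447  ] yaw 0.00691902961192853 0.074736834634905 [-0.14223888  0.36177628 -0.53694948]
[206  78  62 110 543] [0.672 0.286 0.035] [0.447 0.164 0.02 ] [0.74  0.321 0.063]
[ 220   96   40   48 1692] [0.626 0.232 0.04 ] [0.567 0.184 0.02 ] [0.69  0.282 0.047]
```

View pics/l7.png

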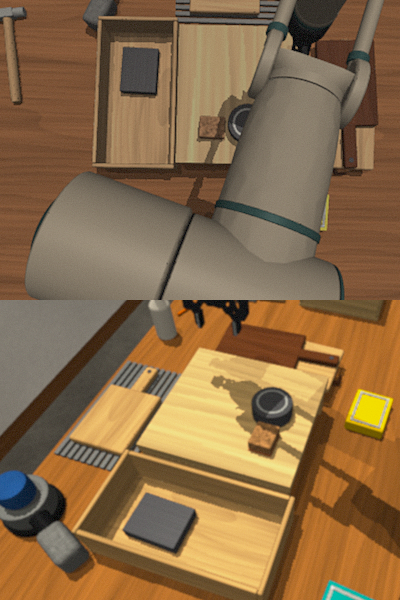

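The oblong lies flat and upside down in the crate. A quick check of the round weight, then I'll hand in.

Run:
```python
from h import *
from rig import manip
import cv2
a=np.load("side0.npz")["pixels"];b=np.load("side7.npz")["pixels"]
r=cv2.matchTemplate(cv2.cvtColor(b[130:210,270:355],7),cv2.cvtColor(a[143:190,288:336],7),5);_,s,_,p=cv2.minMaxLoc(r);print("round now at",p,"was (18,13)",s)
manip.sign_off()
```

```text
round now at (18, 13) was (18,13) 0.847166121006012
the job is handed in; nothing more can be done
```

I pushed the oblong weight with two open fingertips low on its long right-hand face. It squared up, slid straight along the deck, tipped over the left end and dropped into the crate. I then lifted clear and handed the job in at about 7.8 s.

- **Oblong:** the last images show it lying flat and upside down inside the crate, centred at about (0.63, 0.23) m. Its top is at about 45 mm, well below the 100 mm rim.
- **Round weight:** matching the side-camera picture against the first one gave a shift of 0 pixels. The match score was 0.85, probably lowered by the arm's shadow falling on it.
- **Arm:** the gripper was clear of everything, with only sensor noise in the force reading. The highest reading I saw was about 20 N, but I only checked forces at the end of each move.

No checks failed or disagreed. I took no second picture to confirm the oblong was at rest; the last one was taken over a second after it dropped.

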